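Refit the dresser radio's battery and push-knob, and hold it on

TASK

Get the dresser-top radio going again: lower the battery pack from the tray into the open bay in the radio's top until it is fully home, then swing the locking lever over it until it is fully shut. Then take the loose pointer knob from the tray, turn it so that the flat in its bore matches the flat of the bare D-shaft on the radio, push it all the way onto the shaft, and keep pressing so that the sprung shaft stays pushed well down: finish like that, still holding the knob pressed, without letting go. Leave the watch, ring cone, tin and comb where they are.

Things in the scene. Friction and masses are not known exactly. Their poses are not given: they have to be found in the camera images.
- radio: Fixed low wooden radio, 150 (x) x 260 (y) x 75 mm high, to the robot's left or right, the tray on the other side. Origin: centre of its underside; z up. Its flat top, 75 mm up, carries the battery bay and locking lever in the +y half and the dial plate with the bare shaft in the -y half.
- bay_floor (a point): Centre of the floor of the battery bay, a plain upright-walled rectangular pocket 60 (x) x 38 (y) mm and 20 mm deep, open upwards; the floor is 55 mm above the radio's underside. Axes as the radio's: the long side of the bay lies along x.
- battery: Loose grey battery pack in the tray, a block 56 (x) x 34 (y) x 46 mm high, 0.13-0.25 kg. Origin: centre of its underside. It goes into the bay upright, long side along the bay's, either way round (2 mm play all round); home, it stands 26 mm above the radio's top. Grip it near its top across the 34 mm: the lever's pivot boss (16 mm thick, 37 mm tall) stands 12 mm from the bay's -x end.
- lever (a joint): Locking lever, a flat aluminium arm turning level about an upright pivot, clockwise seen from above. 0 = open (arm along the radio's +y, clear of the bay), 1.57 rad = fully shut at its stop (arm along the radio's +x, over the battery). Starts at 0 to 0.25. Stays where left; moving it takes about 1 N at the post. A battery that is not home blocks it.
- lever_pivot (a point): Point on the lever's pivot axis, 35 mm above the radio's top; it lies 50 mm towards the radio's -x from the bay's centre.
- lever_post (a point): Middle of the round upright finger post at the lever's free end: 12 mm thick, 25 mm tall, standing on the arm, 60 mm from the pivot axis. This point is 47.5 mm above the radio's top, 12.5 mm above the arm's upper face. The arm is 12 mm wide, 6 mm thick, its lower face 29 mm above the radio's top. Pinch the post from above and lead it round the arc.
- knob: Loose black pointer knob, upright in the tray, 35-70 g, 34 mm high. From above: a bar 26 mm wide (y), flat sides from x = -18 to +18 mm, then a nose tapering to a 6 mm tip at x = +34. Origin: centre of the bore at the underside; x along the nose. Blind D bore from below: 14 mm deep, radius 6.7, flat 3.2 mm off axis on the nose side. Fits the shaft one way only: nose to the shaft's flat side.
- shaft_top (a point): Centre of the top of the bare upright D-shaft (12 mm diameter, flat 2.5 mm off axis, top 3.5 mm chamfered). Its x axis points to the flat's side; a thin black mark on the round dial plate (68 mm across, 3 mm thick) lies on that side too. Up, this point is 27 mm above the radio's top. It does not turn; its angle to the radio varies. A knob fully home has its underside 14 mm below this point.
- shaft (a joint): How far the D-shaft is pushed down against its spring, m: 0 = up, 0.006 = bottomed. The spring pushes back with 4.9 N at 0 rising to 9.1 N at 0.006. Pushed well down means at least half of this travel. Bottomed, a home knob is still 4 mm clear of the dial plate.
- tray: Fixed shallow white ceramic tray 220 (x) x 340 (y) mm, inner floor 6 mm above the dresser top, rim 14 mm high and 8 mm wide. Origin: centre of its underside. The battery and the knob stand in its -x half, one left and one right.
- watch: Bystander: steel watch lying flat on the tray's far side, 160 mm long (y), 40 mm wide, 11 mm high. Origin: centre of its underside.
- ring_cone: Bystander: clear glass ring cone on the tray's far side, 54 mm across the foot, 70 mm tall. Origin: centre of its underside.
- tin: Bystander: lidded round aluminium tin on the dresser beyond the radio and tray, 71 mm across, 34 mm high. Origin: centre of its underside.
- comb: Bystander: black plastic comb lying on the dresser beyond the radio and tray, 130 (y) x 28 x 5 mm. Origin: near its middle, on its underside.
Not all that is in view belongs to the job. Leave any red look-alike of the battery alone.

How it is judged:
On the way, in this order (a step that is already met when the one before it is completed fails the run):
1. the battery is home in the bay (z of battery in the frame of bay_floor between -0.004 and 0.003 m and horizontal distance between battery and bay_floor below 0.005 m and angle between battery's own z axis and vertical below 0.08 rad), for 0.2 s.
2. the lever is shut over the battery (all of step 1 and value of joint lever above 1.4 rad), for 0.2 s.
3. the knob is home on the D-shaft (all of step 2 and z of knob in the frame of shaft_top between -0.017 and -0.0115 m and horizontal distance between knob and shaft_top below 0.003 m and angle between the x axis of knob and the x axis of shaft_top, either way round below 0.3 rad and angle between knob's own z axis and vertical below 0.12 rad), for 0.2 s.
At the end, for the whole second after the job is handed in: Battery upright, 3 mm or less off the bay floor, 5 mm off centre; lever at 1.4 rad or more; knob upright, 11.5 mm or more down the shaft, 3 mm or less off axis, flats matching within 0.3 rad; fingers on the knob with over 2 N and shaft pushed down over 3 mm through the last second (all of step 3 and value of joint shaft above 0.003 m and contact force between the fingers and knob above 2 N); the arm keeps its last pose, push and grip.
It fails at once if the watch is moved by more than 30 mm (distance of watch from where it was at the start of the episode above 0.03 m).
It fails at once if the ring cone is moved by more than 30 mm (distance of ring_cone from where it was at the start of the episode above 0.03 m).
It fails at once if the tin is moved by more than 30 mm (distance of tin from where it was at the start of the episode above 0.03 m).
It fails at once if the comb is moved by more than 30 mm (distance of comb from where it was at the start of the episode above 0.03 m).
It also fails if it takes over 64 s, if anything falls off the work surface, if the arm or the gripper's body presses on something with over 40 N, if the wrist force passes 120 N, or if a joint passes its speed limit or range.

ROBOT

A 6-joint arm with a two-finger parallel gripper is mounted at the origin on the work surface. World frame = base frame: x ahead of the robot, y to its left, z up, the work surface at z = 0. Lengths are in m, angles in rad, forces in N, time in s.
With the tool pointing down it reaches from about 0.225 to 0.875 m from the base axis. Payload 3.4 kg.
Tool frame: the origin (TCP) lies between the finger pads; the fingertips stand 8 mm ahead of it and the grasp point (between the pads) lies 11 mm behind it; z points along the fingers, y is the line along which they close (so a half turn about z gives the same grasp; the last joint's range is limited). The gripper opens to 85 mm and grips with 20 to 120 N. Pads are 22 mm wide; open, the fingers measure 114 mm over their backs; the gripper's body (76 mm by 85 mm) begins 54 mm behind the grasp point. The pads swing forward as they close: fully open they stand 13 mm farther back than shut.
Start: joints at [0.982, 0.276, 1.505, -0, 1.361, -0.121], TCP at [0.259, 0.513, 0.239] pointing down, gripper open.
Joint ranges: [-2.89, 2.89], [-0.75, 2.08], [0.22, 2.7], [-1.18, 4.32], [0.11, 2.71], [-2.7, 2.7]. Speed limits (rad/s): [2.57, 2.57, 3.14, 3.14, 3.14, 3.14].

INTERFACE

Orientations are given as a unit quaternion [w, x, y, z].
In Python, from rig import manip gives the robot as it stands.
- The arm moves only by the tool move_arm, never from a script. Its argument "deltas" is a list that holds one entry, the list of rows, each a list of 5 numbers: the shift along the tool's x, y, z normalised to -1 to 1, where 1 is 80 cm, then the turn about the tool's z normalised to -1 to 1, where 1 is 120 degrees, then the closure, from -1 (fully open) to 1 (shut). In form: [[[tx, ty, tz, twist, grip], ...]]. A call has 1 to 12 rows; each row is the pose to reach, as a shift and turn from the pose commanded when the call began, along the tool's axes at that moment; what a row does not reach only later rows make up. A row lasts 1/10 s, in which the tool goes at most 50 mm and 8.59 degrees, less where a joint would pass 70% of its speed; a pose out of reach is approached as far as the arm can. A call with a number of a shift or a turn outside -1 to 1 is refused whole. A call with a gripper value outside its range is refused whole. The fingers move at their own pace and stop on an object; "squeeze" is the grip in N (left out, the last holds). Time passes only in rows, so rows that repeat a pose let the fingers close. It gives the time, the measured TCP pose, the force, the opening and the grip force at its end, in the units of the state.
- manip.get_state(): the state, without advancing time (a new reading comes with each control period).
- manip.get_image(name): name is "scene" or "top"; returns the picture (480x640x3 uint8, red, green, blue); there is no depth.
- manip.camera_params(name): a dict with "fx", "fy", "cx", "cy" (pixels), "R" (3x3) and "t" (3): a world point X has camera coordinates R X + t. Camera axes: x right, y down, z forward; pixel columns grow to the right and rows downward; lengths in m; the calibration is good to about 2 mm. A picture is of the moment at which its call begins. camera_params takes no time and is no camera call.
- manip.sign_off(): hands the job in; it is judged then, once.
The state is a dict: "clock": time; "qpos": joint angles; "qd": joint speeds; "effort": joint torques, N m; "position": TCP position; "ee_rot": TCP orientation; "contact_force": force on the tool from outside, world axes, zero at the start; "moment": the same for the moment, N m; "width": finger opening in m; "gripper_force": force on a finger pad.
Only numpy, scipy, OpenCV 4.12 (cv2) and the standard library are available. Lean on these libraries where they do the work, as an engineer would, in place of code of your own. Each camera call takes 0.05 s, during which the arm holds its last target. There are 200 camera calls.

## Working session

There is one attempt and no reset: what is moved stays moved. The work goes in short steps, Python scripts to look and compute and a tool call to move; the robot and the scene stay as the last step left them, time stands still between calls to the robot, and variables do not carry over. Pictures are saved under pics/ and viewed, at most 10 in all, crops included, and the job is handed in when it is done.

Besides the shell and the picture viewer there is one more tool, called after "Call:" by a JSON object that holds its "api" and its "payload", one argument or row to a line. move_arm: Moves the arm, as the interface text tells. Scaled input: -1 to 1 covers 80 cm each way for a shift and 120 degrees each way for a turn. Its arguments: {"type":"object","properties":{"deltas":{"type":"array","items":{"type":"array","items":{"type":"array","items":{"type":"number","minimum":-1,"maximum":1}}}},"squeeze":{"type":"number"}},"required":["deltas"]}

```bash
mkdir -p pics; python3 - <<'E'
from rig import manip
import cv2,numpy as np
for n in ("scene","top"):
    im=manip.get_image(n); cv2.imwrite(f"pics/{n}0.png",im[:,:,::-1]); p=manip.camera_params(n)
    print(n,p)
s=manip.get_state(); print(s)
E
```

```text
scene {'fx': 442.0838891798319, 'fy': 442.0838891798319, 'cx': 310.8873998310161, 'cy': 242.38248894974532, 'R': array([[-0.88358395,  0.46827144,  0.00112836],
       [ 0.37764473,  0.71400054, -0.58956568],
       [-0.27688241, -0.52050465, -0.80771965]]), 't': array([ 0.50196992, -0.14971591,  1.16681692])}
top {'fx': 559.3158826169655, 'fy': 559.3158826169655, 'cx': 329.54801601491596, 'cy': 235.24340311543241, 'R': array([[-0.01405763, -0.99972083,  0.01899068],
       [-0.99121303,  0.01143471, -0.13178002],
       [ 0.13152607, -0.02067632, -0.99109706]]), 't': array([0.0127438 , 0.57763253, 1.21447844])}
{'clock': 0.1, 'qpos': array([ 9.82000804e-01,  2.76515843e-01,  1.50600765e+00, -5.48484604e-06,
        1.36070978e+00, -1.20988408e-01]), 'qd': array([-0.00081679, -0.00133873, -0.00346152, -0.00076783, -0.00088518,
        0.0001273 ]), 'effort': array([ 1.21928872e-03, -4.17701054e+01, -2.46404707e+01,  1.05625356e-04,
        5.74580685e-03, -2.47879541e-05]), 'position': array([0.25902634, 0.51283339, 0.23853483]), 'ee_rot': array([-2.82535274e-04,  2.31775903e-01,  9.72768862e-01, -7.70126308e-04]), 'contact_force': array([ 0.34323453, -0.72980808, -0.38090085]), 'moment': array([ 0.02113847, -0.00355467, -0.02252622]), 'gripper_force': 0.0, 'width': 0.08542083593232347}
```

View pics/top0.png

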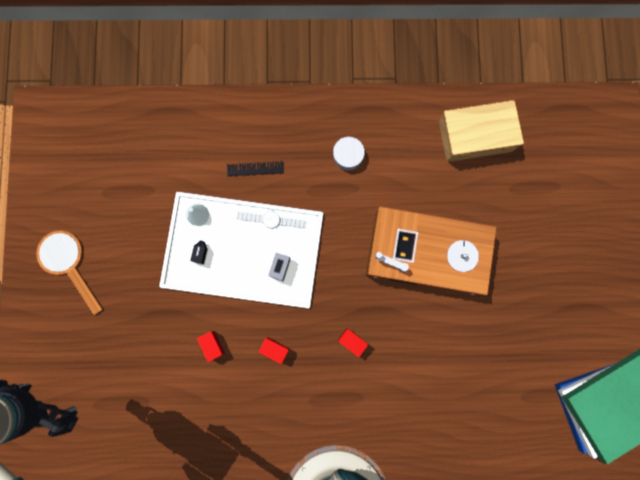

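View pics/scene0.png

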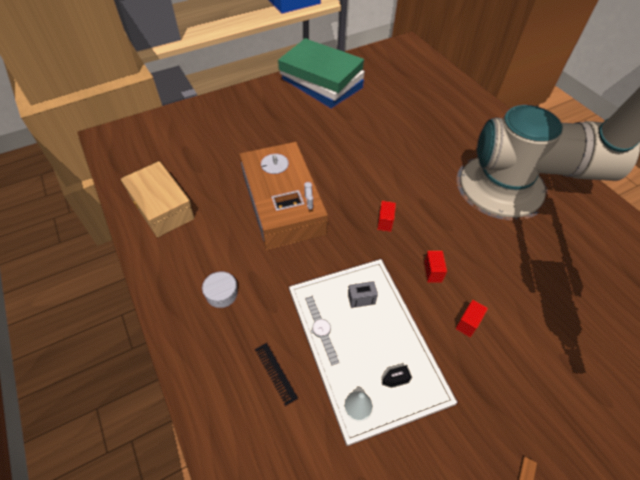

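The top view shows the tray at about (242,250). The grey battery is at (280,267), the black knob at (200,252), and the radio at (433,250), with its bay at (405,245) and its dial at (463,256). The only red blocks are at (210,346), (274,350) and (353,343), outside the tray. They are the look-alikes, and the grey block in the tray is the battery. Next I'll take an enlarged crop to confirm this.

```bash
python3 - <<'E'
import cv2,numpy as np
t=cv2.imread("pics/top0.png")
def c(x0,y0,w,h,W,H): return cv2.resize(t[y0:y0+h,x0:x0+w],(W,H),interpolation=cv2.INTER_CUBIC)
a=c(365,200,133,100,798,600); cv2.imwrite("pics/radio.png",a)
b=np.hstack([c(255,240,50,50,400,400),c(177,230,50,50,400,400)]); cv2.imwrite("pics/objs.png",b)
E
```

```text
(no output)
```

View pics/radio.png

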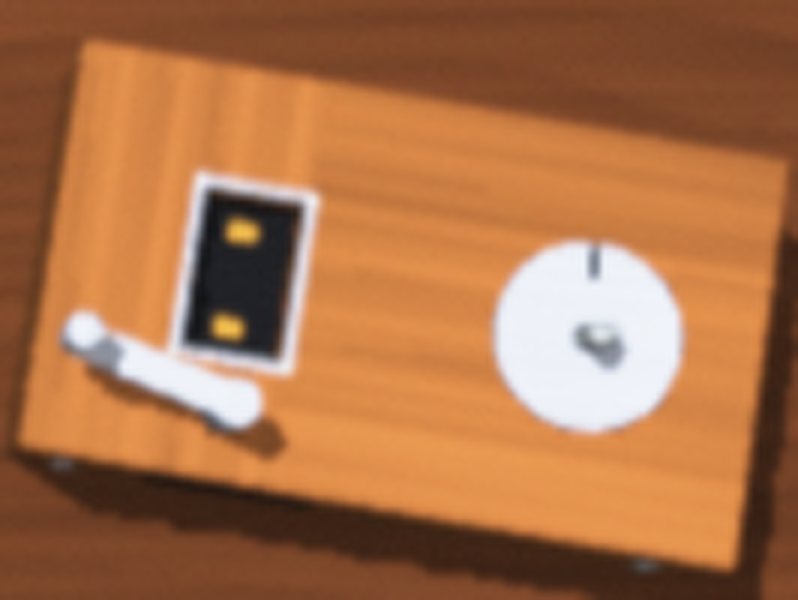

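View pics/objs.png

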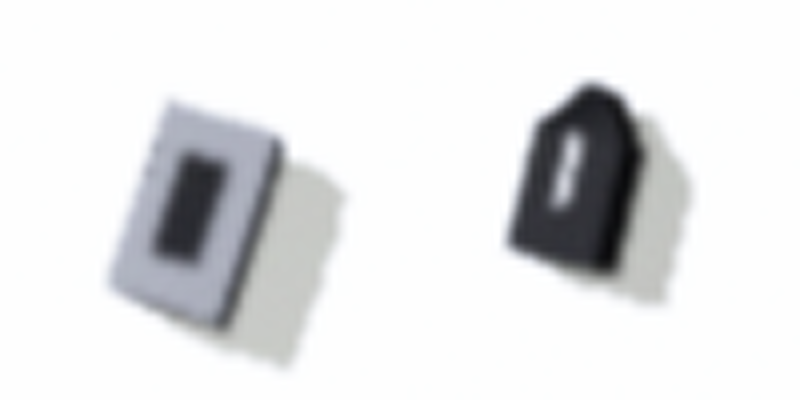

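The left crop shows the grey battery standing upright, with top corners near (276,252.5), (290.6,257.8), (282.8,281) and (268.5,275.6). The right crop shows the knob with its nose pointing up in the image, +x. In the radio crop the bay is centred near (405,245), the lever post is at about (379,255), its pivot at about (404,266), and the dial at (463,256) with its mark at (464,243).

```bash
cat > h.py <<'E'
from rig import manip
import cv2,numpy as np
from scipy.spatial.transform import Rotation as Ro
def ray(n,uv,z):
    p=manip.camera_params(n); R=p["R"]; o=-R.T@p["t"]
    uv=np.atleast_2d(np.array(uv,float))
    d=np.c_[(uv[:,0]-p["cx"])/p["fx"],(uv[:,1]-p["cy"])/p["fy"],np.ones(len(uv))]@R
    return o+d*((z-o[2])/d[:,2])[:,None]
def proj(n,X):
    p=manip.camera_params(n); c=np.atleast_2d(X)@p["R"].T+p["t"]
    return np.c_[p["fx"]*c[:,0]/c[:,2]+p["cx"],p["fy"]*c[:,1]/c[:,2]+p["cy"]]
def rot():
    q=manip.get_state()["ee_rot"]; return Ro.from_quat([q[1],q[2],q[3],q[0]]).as_matrix()
def go(xyz,yaw=None):
    """normalised tool shift/twist to put TCP at xyz with tool y axis at world angle yaw (mod pi)"""
    s=manip.get_state(); R=rot(); d=R.T@(np.array(xyz)-s["position"])/0.8
    tw=0
    if yaw is not None:
        cur=np.arctan2(R[1,1],R[0,1]); a=(yaw-cur+np.pi/2)%np.pi-np.pi/2; tw=-a
    print("shift",d.round(4),"twist",round(np.degrees(tw)/120,4),"q6",s["qpos"][5].round(3),"yaw_y",np.arctan2(R[1,1],R[0,1]).round(3))
E
cat > m.py <<'E'
from h import *
t=cv2.imread("pics/top0.png"); S=4
T=cv2.resize(t,None,fx=S,fy=S,interpolation=cv2.INTER_CUBIC); hsv=cv2.cvtColor(T,cv2.COLOR_BGR2HSV); g=T.max(2)
def big(mask,x0,y0,x1,y1,hull=True):
    m=np.zeros(g.shape,np.uint8); m[y0*S:y1*S,x0*S:x1*S]=mask[y0*S:y1*S,x0*S:x1*S]*255
    c=max(cv2.findContours(m,cv2.RETR_EXTERNAL,cv2.CHAIN_APPROX_NONE)[0],key=cv2.contourArea)
    return (c[:,0,:]+.5)/S-.5
def rect(c,z,n):
    P=ray("top",c,z)[:,:2].astype(np.float32)*1000
    (cx,cy),(w,h),a=cv2.minAreaRect(P)
    if w<h: w,h,a=h,w,a+90
    print(n,"c",round(cx,1),round(cy,1),"size",round(w,1),round(h,1),"long ang",round((a+90)%180-90,1))
H,Sa,V=hsv[...,0],hsv[...,1],hsv[...,2]
rect(big((Sa>100)&(H<16)&(V>165),365,200,500,300),.075,"radio top")
rect(big((V<120),390,225,420,265),.075,"bay opening")
rect(big((Sa<60)&(V>140),393,225,420,262),.075,"bay rim")
rect(big((V<205)&(V>110),262,245,295,287),.052,"battery top(mask)")
rect(np.array([[168,100],[285,142],[222,328],[108,285]])/8+[254.5,239.5],.052,"battery corners")
d=big((Sa<60)&(V>150),440,235,485,275); rect(d,.078,"dial")
rect(big(V<110,185,235,212,268),.040,"knob")
W=lambda uv,z:(ray("top",uv,z)[:,:2]*1000).round(1).tolist()
print("mark",W([[594/6+364.5,262/6+199.5]],.078),"shaft top",W([[600/6+364.5,334/6+199.5]],.102))
print("pivot/post",W([[240/6+364.5,403/6+199.5]],.110),W([[84/6+364.5,328/6+199.5]],.135))
k=lambda x,y:[x/8-400/8+176.5,y/8+229.5]
print("knob backL backR nose",W([k(508,245),k(605,265),k(592,85)],.040))
print("knob white",W([k(563,208),k(573,130)],.040))
E
python3 m.py
```

```text
radio top c 538.6 -216.5 size 260.9 151.4 long ang 79.4
bay opening c 549.1 -157.4 size 57.4 35.5 long ang -11.1
bay rim c 546.5 -157.3 size 73.7 45.5 long ang -10.7
battery top(mask) c 503.2 108.5 size 58.1 53.4 long ang -17.1
battery corners c 508.7 117.8 size 54.7 34.3 long ang -18.9
dial c 524.7 -281.4 size 68.6 68.0 long ang -2.4
knob c 543.9 294.4 size 50.0 30.7 long ang -12.6
mark [[551.7, -284.7]] shaft top [[523.3, -279.4]]
pivot/post [[499.8, -149.6]] [[524.4, -92.9]]
knob backL backR nose [[525.5, 314.9], [519.7, 288.1], [569.9, 292.5]]
knob white [[535.6, 300.0], [557.3, 297.6]]
```

Cross-checks hold up: the radio measures 261×151 mm, and bay to pivot is 50 mm. The post is 62 mm out, which puts the lever at about 0.22 rad. The battery measures 55×34 mm at (0.509, 0.118) with yaw -18.9°. The knob is at about (0.5385, 0.298) with yaw about -12°.

```bash
python3 - <<'E'
from h import *
go([.5087,.1178,.10],np.radians(71.1))
t=cv2.imread("pics/top0.png")
# mark centroid, darkness weighted over rows 241..247
g=t.max(2).astype(float)[240:248,459:469]; print(g.astype(int))
E
```

```text
shift [-0.5013 -0.2997  0.1736] twist -0.0659 q6 -0.121 yaw_y 1.103
[[223 223 221 216 198 187 203 207 205 202]
 [236 239 240 233 187 165 214 227 224 221]
 [246 247 246 238 176 160 232 243 242 238]
 [248 248 247 239 168 156 236 247 247 246]
 [248 248 248 240 169 158 237 248 248 248]
 [248 248 247 240 178 172 239 248 248 248]
 [248 248 247 243 216 217 242 247 248 248]
 [248 248 248 247 244 245 247 248 248 248]]
```

Call:
{"api": "move_arm", "payload": {
  "deltas": [
    [[-0.06,-0.036,0,0,-1],[-0.12,-0.072,0,-0.02,-1],[-0.18,-0.108,0,-0.04,-1],[-0.24,-0.144,0.02,-0.066,-1],[-0.3,-0.18,0.05,-0.066,-1],[-0.36,-0.216,0.08,-0.066,-1],[-0.42,-0.252,0.11,-0.066,-1],[-0.47,-0.281,0.14,-0.066,-1],[-0.5013,-0.2997,0.165,-0.066,-1],[-0.5013,-0.2997,0.1736,-0.066,-1],[-0.5013,-0.2997,0.1736,-0.066,-1],[-0.5013,-0.2997,0.1736,-0.066,-1]]
  ],
  "squeeze": 40
}}

```text
clock: 1.3
position: [0.5086, 0.1177, 0.0994]
ee_rot: [-0.002, 0.165, 0.986, -0.0]
contact_force: [0.3, 1.3, 0.3]
width: 0.0854
gripper_force: 0.0
```

```bash
python3 - <<'E'
from h import *
print(manip.get_state()["clock"],manip.get_state()["position"])
go([.5087,.1178,.038],np.radians(71.1))
im=manip.get_image("top")[:,:,::-1]; cv2.imwrite("pics/a.png",cv2.resize(im[220:300,220:330],(770,560),interpolation=cv2.INTER_CUBIC))
m=ray("top",[[463.53,243]],.078)[0]*1000; print(m,np.degrees(np.arctan2(m[1]+281.4,m[0]-524.7)))
E
```

```text
1.3 [0.50857005 0.11773372 0.09940432]
shift [-0.0004  0.0002  0.0768] twist -0.001 q6 -1.145 yaw_y 1.239
[ 552.08896625 -284.82607654   78.        ] -7.130074520934633
```

Call:
{"api": "move_arm", "payload": {
  "deltas": [
    [[0,0,0.025,0,-1],[0,0,0.05,0,-1],[0,0,0.07,0,-1],[0,0,0.0768,0,-1],[0,0,0.0768,0,0.2],[0,0,0.0768,0,0.4],[0,0,0.0768,0,0.6],[0,0,0.0768,0,0.8],[0,0,0.0768,0,1],[0,0,0.0768,0,1],[0,0,0.0768,0,1],[0,0,0.0768,0,1]]
  ]
}}

```text
clock: 2.55
position: [0.5099, 0.1188, 0.0402]
ee_rot: [0.001, 0.164, 0.986, 0.001]
contact_force: [-0.9, 2.2, 6.4]
width: 0.033
gripper_force: 40.1
```

Call:
{"api": "move_arm", "payload": {
  "deltas": [
    [[0,0,-0.02,0,1],[0,0,-0.05,0,1],[0,0,-0.1,0,1],[0,0,-0.15,0,1],[0,0,-0.17,0,1],[0,0,-0.17,0,1]]
  ]
}}

```text
clock: 3.15
position: [0.5108, 0.1184, 0.1777]
ee_rot: [0.003, 0.164, 0.986, 0.001]
contact_force: [0.4, -0.0, -2.3]
width: 0.033
gripper_force: 40.9
```

```bash
python3 - <<'E'
from h import *
s=manip.get_state(); print(s["clock"],s["position"],s["width"],s["gripper_force"],s["contact_force"])
go([.5485,-.1575,.20],np.radians(79.4))
im=manip.get_image("scene")[:,:,::-1]
u=proj("scene",s["position"])[0].astype(int); print(u)
cv2.imwrite("pics/b.png",cv2.resize(im[u[1]-60:u[1]+60,u[0]-80:u[0]+80],(800,600),interpolation=cv2.INTER_CUBIC))
E
```

```text
3.15 [0.5108263  0.1184421  0.17767594] 0.03298902382230507 40.925418734550476 [ 0.41251769 -0.02000475 -2.25664047]
shift [-0.1564 -0.311  -0.0278] twist -0.0691 q6 -1.146 yaw_y 1.241
[368 254]
```

View pics/b.png

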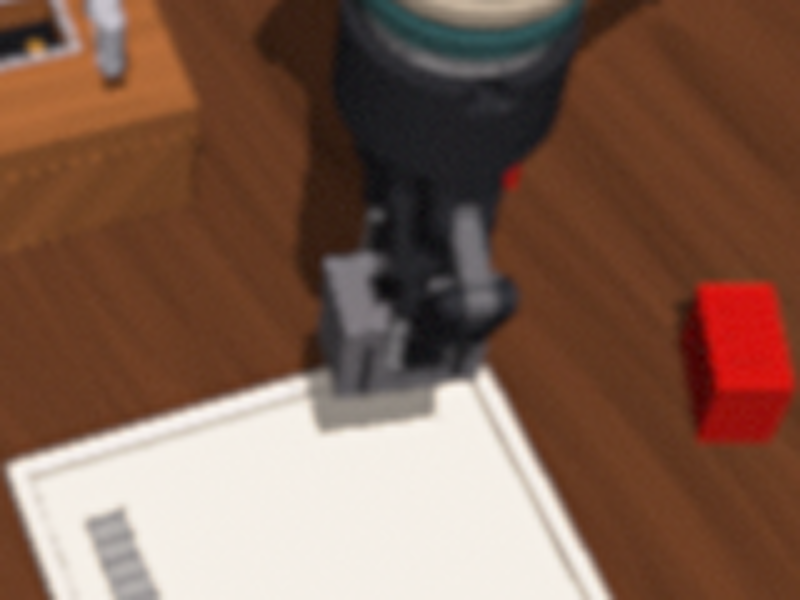

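The view shows the battery held upright in the fingers. Its near lower edge runs from (337,393) to (485,375) in the crop. From that edge I'll get the battery's offset along its long side.

```bash
python3 - <<'E'
from h import *
s=manip.get_state(); R=rot(); p=s["position"]
uv=np.array([[337,393],[485,375]])/5+[368-80-.4,254-60-.4]
X=ray("scene",uv,p[2]-.034); d=(X-p)[:,:2]*1000
a=R[:2,1]; 
ex=np.array([a[1],-a[0]]); print("along long axis",d@ex,"short",d@a, "mid long",(d@ex).mean())
E
```

```text
along long axis [ 25.83771074 -31.80809602] short [12.24421238 13.14155062] mid long -2.9851926392142634
```

```bash
python3 - <<'E'
from h import *
print(ray("top",[[246.25/6+364.58,272.75/6+199.58]],.075))
go([.5505,-.1578,.20],np.radians(79.4))
E
```

```text
[[ 0.54946986 -0.15895057  0.075     ]]
shift [-0.1604 -0.3099 -0.0305] twist -0.0691 q6 -1.146 yaw_y 1.241
```

Call:
{"api": "move_arm", "payload": {
  "deltas": [
    [[-0.005,-0.01,-0.0305,0,1],[-0.025,-0.05,-0.0305,-0.02,1],[-0.05,-0.1,-0.0305,-0.04,1],[-0.08,-0.155,-0.0305,-0.069,1],[-0.11,-0.21,-0.0305,-0.069,1],[-0.14,-0.265,-0.0305,-0.069,1],[-0.155,-0.296,-0.0305,-0.069,1],[-0.1617,-0.3105,-0.02,-0.069,1],[-0.1617,-0.3105,0.02,-0.069,1],[-0.1617,-0.3105,0.05,-0.069,1],[-0.1617,-0.3105,0.0645,-0.069,1],[-0.1617,-0.3105,0.0645,-0.069,1]]
  ]
}}

```text
clock: 4.4
position: [0.549, -0.1568, 0.1203]
ee_rot: [-0.003, 0.092, 0.996, 0.001]
contact_force: [-1.0, 0.7, -1.4]
width: 0.0334
gripper_force: 40.8
```

```bash
python3 - <<'E'
from h import *
s=manip.get_state(); print(s["clock"],s["position"],s["contact_force"])
go([.5513,-.1586,.11],np.radians(79.4))
A=manip.get_image("top")[:,:,::-1]; B=manip.get_image("scene")[:,:,::-1]
u=proj("top",s["position"])[0].astype(int); v=proj("scene",s["position"])[0].astype(int); print(u,v)
c=lambda im,u:cv2.resize(im[u[1]-35:u[1]+35,u[0]-25:u[0]+25],(400,560),interpolation=cv2.INTER_CUBIC)
cv2.imwrite("pics/c.png",np.hstack([c(A,u),c(B,v)]))
E
```

```text
4.4 [ 0.54896491 -0.15679146  0.12026571] [-1.01225458  0.68383338 -1.44788145]
shift [-0.0034 -0.0017  0.0128] twist 0.0003 q6 -1.787 yaw_y 1.386
[407 242] [285 186]
```

View pics/c.png

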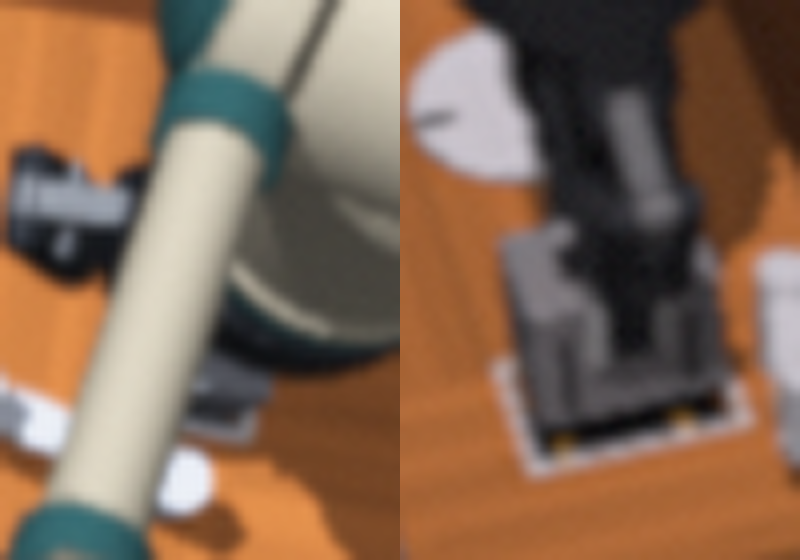

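The right panel (scene camera) shows the battery hovering over the bay. Its near lower edge runs from (540,428) to (728,392), and the rim's near corners are at (532,475) and (752,420).

```bash
python3 - <<'E'
from h import *
p=manip.get_state()["position"]
f=lambda q:(np.array(q)-[400,0])/8+[285-25-.44,186-35-.44]
b=ray("scene",f([[540,428],[728,392]]),p[2]-.034)[:,:2]*1000
r=ray("scene",f([[532,475],[752,420]]),.075)[:,:2]*1000
a=np.radians(-10.6); ex=np.array([np.cos(a),np.sin(a)]); ey=np.array([-ex[1],ex[0]])
o=np.array([549.3,-158.2])
for n,q in (("bat",b),("rim",r)): print(n,(q-o)@ex,(q-o)@ey,q.mean(0))
print("tcp",(p[:2]*1000-o)@ex,(p[:2]*1000-o)@ey)
E
```

```text
bat [ 26.5236997 -28.6443575] [18.12715441 20.92940047] [ 551.85001825 -138.80991686]
rim [ 30.92694529 -35.61674576] [22.40476103 21.12777374] [ 550.99904895 -136.37381881]
tcp 1.9502941847626762 0.6587044028275025
```

```bash
python3 - <<'E'
from h import *
p=manip.get_state()["position"];print(p)
a=np.radians(-10.6); ex=np.array([np.cos(a),np.sin(a)])
t=np.array([.5493,-.1582])+.0013*ex; print(t)
go([*t,.10],np.radians(79.4))
E
```

```text
[ 0.55133818 -0.1579113   0.12333448]
[ 0.55057782 -0.15843914]
shift [ 0.0008 -0.0008  0.0292] twist 0.0003 q6 -1.787 yaw_y 1.386
```

Call:
{"api": "move_arm", "payload": {
  "deltas": [
    [[0.0008,-0.0008,0.004,0,1],[0.0008,-0.0008,0.009,0,1],[0.0008,-0.0008,0.014,0,1],[0.0008,-0.0008,0.018,0,1],[0.0008,-0.0008,0.022,0,1],[0.0008,-0.0008,0.026,0,1],[0.0008,-0.0008,0.0292,0,1],[0.0008,-0.0008,0.0292,0,1]]
  ]
}}

```text
clock: 5.3
position: [0.5501, -0.1589, 0.0995]
ee_rot: [-0.0, 0.092, 0.996, 0.0]
contact_force: [1.2, 0.1, -2.0]
width: 0.0329
gripper_force: 40.8
```

Call:
{"api": "move_arm", "payload": {
  "deltas": [
    [[0,0,0.004,0,1],[0,0,0.008,0,1],[0,0,0.0115,0,1],[0,0,0.0135,0,1],[0,0,0.0145,0,1],[0,0,0.0145,0,1]]
  ]
}}

```text
clock: 5.9
position: [0.5502, -0.1589, 0.0892]
ee_rot: [-0.0, 0.092, 0.996, 0.0]
contact_force: [-2.2, 1.2, 3.9]
width: 0.0334
gripper_force: 41.6
```

Call:
{"api": "move_arm", "payload": {
  "deltas": [
    [[0,0,0,0,0.6],[0,0,0,0,0],[0,0,0,0,-0.2],[0,0,0,0,-0.2],[0,0,-0.02,0,-0.2],[0,0,-0.06,0,-0.2],[0,0,-0.11,0,-0.2],[0,0,-0.15,0,-0.2],[0,0,-0.15,0,-0.2]]
  ]
}}

```text
clock: 6.8
position: [0.5535, -0.1602, 0.2135]
ee_rot: [0.005, 0.092, 0.996, -0.002]
contact_force: [0.4, 0.6, 0.8]
width: 0.0513
gripper_force: 0.0
```

```bash
python3 - <<'E'
from h import *
s=manip.get_state(); print(s["clock"],s["position"],s["contact_force"],s["width"])
a=np.radians(-10.6); ex=np.array([np.cos(a),np.sin(a)]); ey=np.array([-ex[1],ex[0]])
P=np.array([.5493,-.1582])-.05*ex; th=np.radians(66.5); post=P+.06*np.array([np.cos(th),np.sin(th)]); print("pivot",P,"post",post)
go([*post,.17],np.radians(66.5+90))
go([*post,.17],np.radians(66.5))
B=manip.get_image("scene")[:,:,::-1]
v=proj("scene",[.549,-.158,.09])[0].astype(int); print(v)
cv2.imwrite("pics/d.png",cv2.resize(B[v[1]-45:v[1]+45,v[0]-60:v[0]+60],(800,600),interpolation=cv2.INTER_CUBIC))
E
```

```text
6.8 [ 0.55348077 -0.16024253  0.21349674] [0.40157518 0.64710901 0.77345843] 0.05129074310750889
pivot [ 0.50015323 -0.14900243] post [ 0.52407818 -0.09397883]
shift [0.0519 0.0748 0.0537] twist -0.6425 q6 -1.788 yaw_y 1.386
shift [0.0519 0.0748 0.0537] twist 0.1075 q6 -1.788 yaw_y 1.386
[286 195]
```

View pics/d.png

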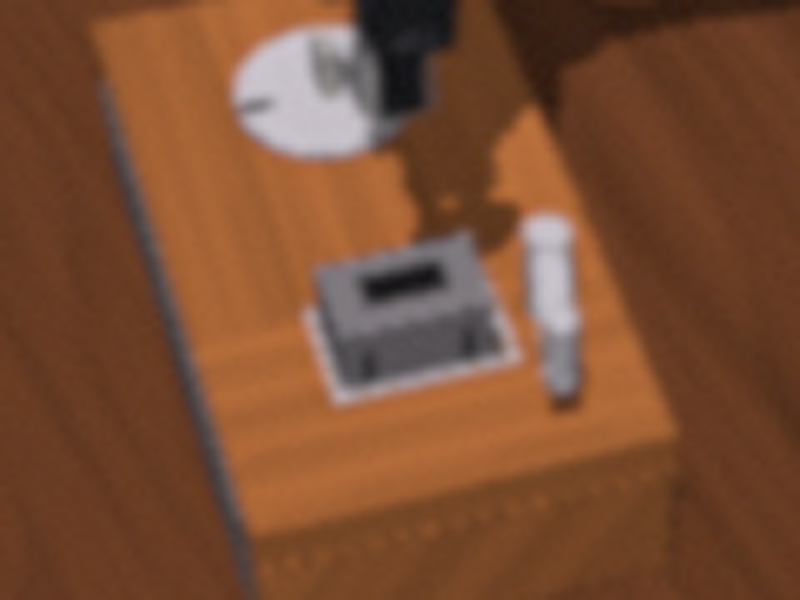

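The battery sits upright in the bay, and from its visible height it looks fully home. The lever's post is at about (563,350) in the crop.

```bash
python3 - <<'E'
from h import *
s=manip.get_state(); print(s["position"],s["qpos"])
go([.5241,-.0940,.17],np.radians(95)); go([.5241,-.0940,.125],np.radians(95))
# check: triangulate post top from both initial views
print(proj("scene",[.5241,-.0940,.135]), "seen", np.array([557,318])*90/600+[286-60,195-45])
E
```

```text
[ 0.55197083 -0.15964773  0.21083051] [-4.02683001e-01  2.89317782e-01  1.55783051e+00  9.59715633e-05
  1.28858283e+00 -1.78848868e+00]
shift [0.0496 0.0743 0.0507] twist -0.13 q6 -1.788 yaw_y 1.386
shift [0.05   0.0744 0.1069] twist -0.13 q6 -1.788 yaw_y 1.386
[[308.59713444 197.09788114]] seen [309.55 197.7 ]
```

Call:
{"api": "move_arm", "payload": {
  "deltas": [
    [[0.02,0.03,0.02,-0.05,-0.2],[0.04,0.06,0.04,-0.1,-0.2],[0.05,0.0744,0.05,-0.13,-0.2],[0.05,0.0744,0.07,-0.13,-0.2],[0.05,0.0744,0.095,-0.13,-0.2],[0.05,0.0744,0.1069,-0.13,-0.2],[0.05,0.0744,0.1069,-0.13,0.3],[0.05,0.0744,0.1069,-0.13,0.6],[0.05,0.0744,0.1069,-0.13,1],[0.05,0.0744,0.1069,-0.13,1],[0.05,0.0744,0.1069,-0.13,1]]
  ]
}}

```text
clock: 7.95
position: [0.5228, -0.0926, 0.1235]
ee_rot: [0.001, -0.043, 0.999, 0.0]
contact_force: [1.3, 3.2, -0.3]
width: 0.01
gripper_force: 39.1
```

```bash
python3 - <<'E'
from h import *
s=manip.get_state(); p=s["position"]; print(s["clock"],p,s["width"],s["gripper_force"],s["contact_force"],s["qpos"][5])
P=np.array([.5001,-.1490]); R=rot()
v=p[:2]-P; print("radius",np.hypot(*v),"ang",np.degrees(np.arctan2(v[1],v[0])))
for a in (66.5,58,50,42,34,26,18,10,2,-6,-10.6,-13):
    d=P+.06*np.array([np.cos(np.radians(a)),np.sin(np.radians(a))])-p[:2]
    print(a,(R.T@np.r_[d,0]/.8)[:2].round(4))
E
```

```text
7.95 [ 0.52279266 -0.09261585  0.12348466] 0.009964920895673872 39.0538626909256 [ 1.30204936  3.16137581 -0.31995182] -1.9658743451474108
radius 0.06077934534438418 ang 68.07692417744714
66.5 [-0.0014 -0.0018]
58 [-0.0107 -0.0078]
50 [-0.0186 -0.0147]
42 [-0.0255 -0.0226]
34 [-0.0312 -0.0314]
26 [-0.0356 -0.0408]
18 [-0.0387 -0.0508]
10 [-0.0403 -0.0612]
2 [-0.0405 -0.0716]
-6 [-0.0393 -0.082 ]
-10.6 [-0.0379 -0.0879]
-13 [-0.037  -0.0909]
```

Call:
{"api": "move_arm", "payload": {
  "deltas": [
    [[-0.005,-0.0045,0,0,1],[-0.0107,-0.0078,0,0,1],[-0.0186,-0.0147,0,0,1],[-0.0255,-0.0226,0,0,1],[-0.0312,-0.0314,0,0,1],[-0.0356,-0.0408,0,0,1],[-0.0387,-0.0508,0,0,1],[-0.0403,-0.0612,0,0,1],[-0.0405,-0.0716,0,0,1],[-0.0393,-0.082,0,0,1],[-0.0379,-0.0879,0,0,1],[-0.037,-0.0909,0,0,1]]
  ]
}}

```text
clock: 9.15
position: [0.5647, -0.1589, 0.1238]
ee_rot: [0.008, -0.041, 0.999, 0.004]
contact_force: [15.8, 18.3, -3.8]
width: 0.0104
gripper_force: 39.6
```

```bash
python3 - <<'E'
from h import *
manip.get_image("scene")
s=manip.get_state(); p=s["position"]; v=p[:2]-[.5001,-.1490]; print(s["clock"],p,s["contact_force"],s["width"],np.hypot(*v),np.degrees(np.arctan2(v[1],v[0])))
E
```

```text
9.2 [ 0.56476044 -0.15879921  0.12386969] [14.80040975 15.19304897 -4.68016203] 0.010604970495590156 0.06539875062490465 -8.617535192494113
```

Call:
{"api": "move_arm", "payload": {
  "deltas": [
    [[0,0,0,0,0.6],[0,0,0,0,0],[0,0,0,0,0],[0,0,-0.03,0,0],[0,0,-0.08,0,0],[0.02,0.06,-0.1,0,0],[0.02,0.12,-0.1,0,-0.4],[0.02,0.18,-0.1,0,-0.4],[0.02,0.24,-0.1,0,-0.4],[0.02,0.3,-0.1,0,-0.4],[0.02,0.3,-0.1,0,-0.4]]
  ]
}}

```text
clock: 10.3
position: [0.5196, 0.0793, 0.2032]
ee_rot: [-0.0, -0.047, 0.999, 0.001]
contact_force: [-0.8, 0.2, 0.1]
width: 0.0599
gripper_force: 0.0
```

```bash
python3 - <<'E'
from h import *
s=manip.get_state(); print(s["clock"],s["position"])
A=manip.get_image("top")[:,:,::-1]; B=manip.get_image("scene")[:,:,::-1]
cv2.imwrite("pics/topl.png",A);cv2.imwrite("pics/scl.png",B)
c=lambda im,x,y:cv2.resize(im[y:y+75,x:x+50],(400,600),interpolation=cv2.INTER_CUBIC)
cv2.imwrite("pics/e.png",np.hstack([c(A,380,215),c(B,265,160)]))
go([.5385,.2984,.12],np.radians(78))
E
```

```text
10.3 [0.51964966 0.07928168 0.20323482]
shift [-0.0472  0.2764  0.1034] twist 0.143 q6 -1.649 yaw_y 1.661
```

View pics/e.png

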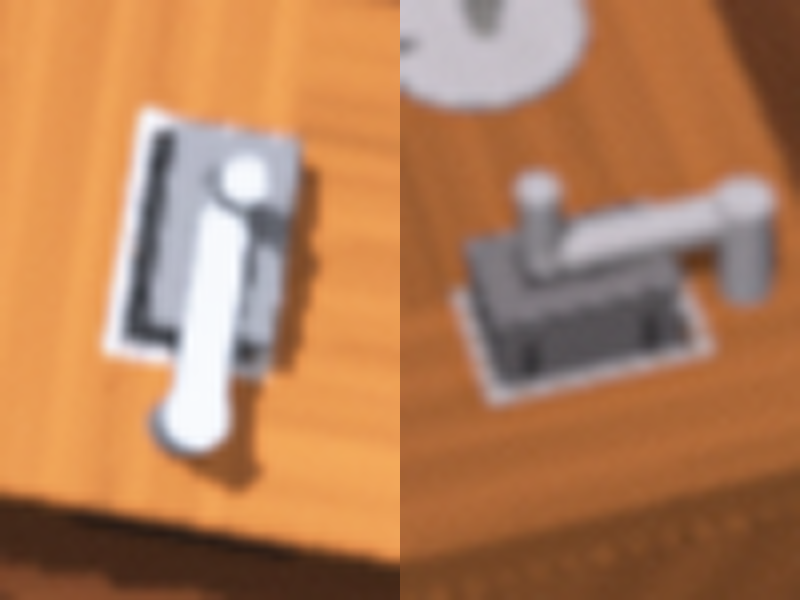

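The lever now lies over the battery. In the left panel its pivot is at (195,420) and its post top at (245,178).

```bash
python3 - <<'E'
from h import *
f=lambda x,y:[[380+x/8-.44,215+y/8-.44]]
a=ray("top",f(195,420),.112)[0]; b=ray("top",f(245,178),.135)[0]; d=(b-a)[:2]
print(a,b,np.hypot(*d),"lever",np.radians(90-10.6)-np.arctan2(d[1],d[0]))
c=ray("top",f(230,240),.101)
print(ray("top",np.array([f(168,120)[0],f(298,138)[0],f(268,345)[0]]),.101))
E
```

```text
[ 0.49888587 -0.14807593  0.112     ] [ 0.55969413 -0.15949592  0.135     ] 0.061871322381943275 lever 1.57143237225249
[[ 0.57988834 -0.14507866  0.101     ]
 [ 0.57464479 -0.17969816  0.101     ]
 [ 0.51935055 -0.16979852  0.101     ]]
```

Call:
{"api": "move_arm", "payload": {
  "deltas": [
    [[-0.008,0.04,0.01,0.05,-0.4],[-0.018,0.1,0.03,0.1,-0.4],[-0.03,0.16,0.05,0.14,-0.4],[-0.04,0.22,0.07,0.14,-0.4],[-0.0472,0.265,0.09,0.14,-0.4],[-0.0472,0.2764,0.1034,0.14,-0.4],[-0.0472,0.2764,0.1034,0.14,-0.4],[-0.0472,0.2764,0.1034,0.14,-0.4],[-0.0472,0.2764,0.1034,0.14,-0.4]]
  ]
}}

```text
clock: 11.3
position: [0.5403, 0.2963, 0.1211]
ee_rot: [0.001, 0.104, 0.995, -0.0]
contact_force: [0.8, 0.6, 0.2]
width: 0.0598
gripper_force: 0.0
```

```bash
python3 - <<'E'
from h import *
B=manip.get_image("scene")[:,:,::-1]; cv2.imwrite("pics/sk.png",B)
s=manip.get_state(); print(s["clock"],s["position"],s["width"]); go([.5385,.2984,.022],np.radians(78.5))
# knob in start scene picture: silhouette nose tip and tail at top plane
t=cv2.imread("pics/scene0.png"); T=cv2.resize(t,None,fx=4,fy=4,interpolation=cv2.INTER_CUBIC).max(2)
m=np.zeros_like(T); m[355*4:395*4,375*4:420*4]=(T[355*4:395*4,375*4:420*4]<110)*255
c=max(cv2.findContours(m,0,1)[0],key=cv2.contourArea)[:,0]/4-.375
P=ray("scene",c,.040)[:,:2]*1000; e=np.array([np.cos(np.radians(-11.5)),np.sin(np.radians(-11.5))])
l=P@e; o=np.array([538.5,298.4])@e; print("x extents rel origin",l.min()-o,l.max()-o)
E
```

```text
11.35 [0.54023794 0.29647412 0.12127231] 0.059717501255054525
shift [0.0028 0.0019 0.1241] twist -0.0036 q6 -0.973 yaw_y 1.363
x extents rel origin -17.75528390933647 39.16264583241366
```

Call:
{"api": "move_arm", "payload": {
  "deltas": [
    [[0.0028,0.0019,0.03,-0.0036,-0.4],[0.0028,0.0019,0.07,-0.0036,-0.4],[0.0028,0.0019,0.11,-0.0036,-0.4],[0.0028,0.0019,0.1241,-0.0036,-0.4],[0.0028,0.0019,0.1241,-0.0036,-0.4],[0.0028,0.0019,0.1241,-0.0036,0.2],[0.0028,0.0019,0.1241,-0.0036,0.5],[0.0028,0.0019,0.1241,-0.0036,0.8],[0.0028,0.0019,0.1241,-0.0036,1],[0.0028,0.0019,0.1241,-0.0036,1],[0.0028,0.0019,0.1241,-0.0036,1]]
  ],
  "squeeze": 70
}}

```text
clock: 12.45
position: [0.539, 0.3008, 0.0231]
ee_rot: [0.002, 0.099, 0.995, 0.001]
contact_force: [0.3, -0.7, 6.0]
width: 0.0248
gripper_force: 69.7
```

```bash
python3 - <<'E'
from h import *
s=manip.get_state(); print(s["clock"],s["position"],s["width"],s["gripper_force"],s["contact_force"],s["qpos"])
R=rot(); d=np.array([.5385,.2984])-s["position"][:2]; y=R[:2,1]; x=np.array([y[1],-y[0]]); print("knob offset along nose",d@x*1000,"yaw",np.degrees(np.arctan2(x[1],x[0])))
go([.5385,.2984,.18])
E
```

```text
12.45 [0.53900227 0.30080744 0.02308132] 0.024834877280834243 69.67274017632008 [ 0.28440805 -0.6600418   5.9503213 ] [ 3.96469571e-01  5.21198918e-01  1.70088633e+00 -2.46080556e-04
  9.15227860e-01 -9.75929550e-01]
knob offset along nose -0.018290257423662182 yaw -11.35851731208042
shift [-0.0007 -0.0026 -0.1962] twist 0.0 q6 -0.976 yaw_y 1.373
```

Call:
{"api": "move_arm", "payload": {
  "deltas": [
    [[0,0,-0.03,0,1],[0,0,-0.09,0,1],[0,0,-0.15,0,1],[0,0,-0.19,0,1],[0,0,-0.2,0,1],[0,0,-0.2,0,1]]
  ]
}}

```text
clock: 13.05
position: [0.538, 0.3005, 0.1824]
ee_rot: [0.001, 0.099, 0.995, 0.001]
contact_force: [0.2, 1.0, -1.6]
width: 0.025
gripper_force: 68.8
```

```bash
python3 - <<'E'
from h import *
B=manip.get_image("scene"); s=manip.get_state(); print(s["clock"],s["position"],s["width"],s["gripper_force"],s["contact_force"])
go([.5246,-.2802,.175],np.radians(82.9))
E
```

```text
13.1 [0.5368964  0.30001946 0.18041732] 0.02504543046880237 68.77757415175438 [-0.64691634 -0.33520552 -1.00814188]
shift [-0.1279 -0.7141  0.0069] twist -0.0355 q6 -0.976 yaw_y 1.372
```

Call:
{"api": "move_arm", "payload": {
  "deltas": [
    [[-0.006,-0.034,0,0,1],[-0.014,-0.08,0,0,1],[-0.024,-0.134,0,0,1],[-0.034,-0.19,0,0,1],[-0.045,-0.25,0,0,1],[-0.056,-0.31,0,0,1],[-0.067,-0.37,0,0,1],[-0.078,-0.43,0,-0.01,1],[-0.088,-0.49,0,-0.02,1],[-0.098,-0.55,0,-0.03,1],[-0.109,-0.61,0,-0.0355,1],[-0.117,-0.655,0,-0.0355,1]]
  ]
}}

```text
clock: 14.3
position: [0.5242, -0.2342, 0.1779]
ee_rot: [-0.002, 0.063, 0.998, 0.001]
contact_force: [0.5, -0.7, -1.2]
width: 0.0249
gripper_force: 68.9
```

Call:
{"api": "move_arm", "payload": {
  "deltas": [
    [[-0.004,-0.025,0,0,1],[-0.009,-0.046,0.003,0,1],[-0.011,-0.057,0.007,0,1],[-0.011,-0.0585,0.007,0,1],[-0.011,-0.0585,0.007,0,1],[-0.011,-0.0585,0.007,0,1]]
  ]
}}

```text
clock: 14.9
position: [0.529, -0.278, 0.1753]
ee_rot: [-0.0, 0.061, 0.998, 0.0]
contact_force: [0.1, 0.4, -0.3]
width: 0.0251
gripper_force: 68.9
```

```bash
python3 - <<'E'
from h import *
manip.get_image("scene");s=manip.get_state(); print(s["clock"],s["position"],s["qpos"][5])
go([.5246,-.2802,.126],np.radians(82.9))
E
```

```text
14.95 [ 0.52902495 -0.27816678  0.17552275] -2.049049740854777
shift [ 0.0052 -0.0032  0.0619] twist 0.0006 q6 -2.049 yaw_y 1.448
```

Call:
{"api": "move_arm", "payload": {
  "deltas": [
    [[0.0052,-0.0032,0.015,0,1],[0.0052,-0.0032,0.035,0,1],[0.0052,-0.0032,0.055,0,1],[0.0052,-0.0032,0.0619,0,1],[0.0052,-0.0032,0.0619,0,1],[0.0052,-0.0032,0.0619,0,1],[0.0052,-0.0032,0.0619,0,1]]
  ]
}}

```text
clock: 15.65
position: [0.5249, -0.2818, 0.1266]
ee_rot: [0.001, 0.062, 0.998, -0.0]
contact_force: [0.0, -1.1, -0.3]
width: 0.025
gripper_force: 68.9
```

```bash
python3 - <<'E'
from h import *
B=manip.get_image("scene")[:,:,::-1]; A=manip.get_image("top")[:,:,::-1]
s=manip.get_state(); p=s["position"]; print(s["clock"],p,s["contact_force"])
cv2.imwrite("pics/s2.png",B)
v=proj("scene",[.5246,-.2808,.10])[0].astype(int); u=proj("top",[.5246,-.2808,.10])[0].astype(int); print(v,u)
c=lambda im,u:cv2.resize(im[u[1]-30:u[1]+30,u[0]-20:u[0]+20],(400,600),interpolation=cv2.INTER_CUBIC)
cv2.imwrite("pics/f.png",np.hstack([c(A,u),c(B,v)]))
print("dial centre, shaft top, knob bottom pred", proj("scene",[[.5247,-.2814,.078],[.5246,-.2802,.102],[p[0],p[1],p[2]-.017]]))
E
```

```text
15.75 [ 0.52485252 -0.28179066  0.12652468] [-0.06233918  0.64887922 -0.71510604]
[273 156] [464 254]
dial centre, shaft top, knob bottom pred [[273.54840981 162.97911328]
 [273.13674757 156.085366  ]
 [272.55788326 153.41775493]]
```

View pics/f.png

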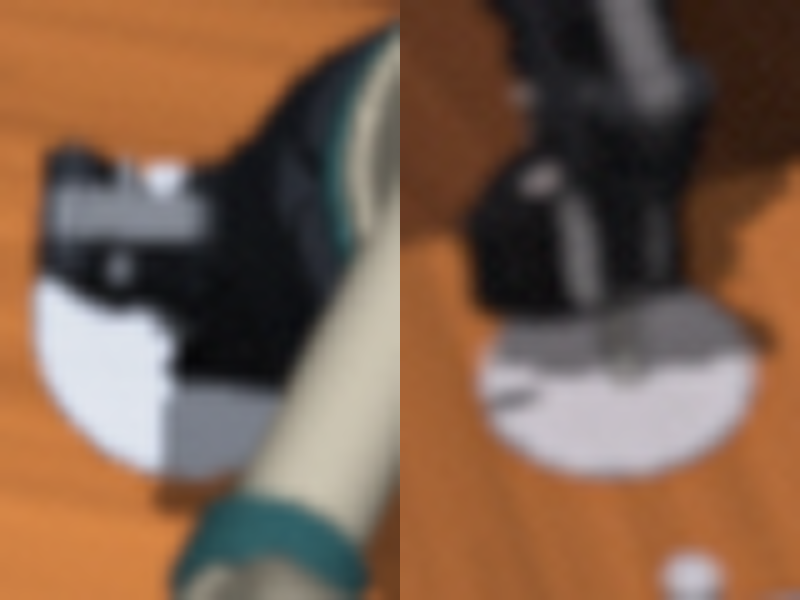

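The right panel shows the knob hovering over the shaft, nose to the left. Its left extreme is at about (470,235) to (480,300), and the dial ellipse spans u from 475 to 762. To find the true offset, I'll compare those predictions with what is seen for the dial and the knob in the same view.

```bash
python3 - <<'E'
from h import *
p=np.array([.52485,-.28179,.1265]); R=rot(); y=R[:,1]; x=np.array([y[1],-y[0],0])
cr=lambda X:((proj("scene",X)-[253,126]+.45)*10+[400,0]).round(0)
kn=[p+x*a+y*b+[0,0,h-.017] for h in (0,.034) for a,b in ((.034,.003),(.034,-.003),(.018,.013),(-.018,.013))]
print(cr(kn))
th=np.linspace(0,6.28,200); D=np.c_[.5247+.034*np.cos(th),-.2814+.034*np.sin(th),0*th+.078]
d=cr(D); print("dial pred",d.min(0),d.max(0))
im=cv2.imread("pics/s2.png"); T=cv2.resize(im[126:186,253:293],None,fx=10,fy=10,interpolation=cv2.INTER_CUBIC)
g=T.max(2)
for v in (240,260,280,295,305): print(v,"knob left", 400+np.argmax(g[v,:300]<110))
h=cv2.cvtColor(T,cv2.COLOR_BGR2HSV); m=((h[...,1]<70)&(h[...,2]>105))[330:500]; xs=np.where(m.any(0))[0]; ys=np.where(m[:, :].any(1))[0]; print("dial seen",400+xs.min(),400+xs.max(),330+ys.max())
E
```

```text
[[470. 321.]
 [463. 305.]
 [546. 332.]
 [687. 295.]
 [457. 214.]
 [449. 198.]
 [534. 224.]
 [679. 188.]]
dial pred [474. 281.] [746. 472.]
240 knob left 456
260 knob left 466
280 knob left 468
295 knob left 470
305 knob left 474
dial seen 478 754 477
```

Call:
{"api": "move_arm", "payload": {
  "deltas": [
    [[0,0,0.004,0,1],[0,0,0.008,0,1],[0,0,0.011,0,1],[0,0,0.013,0,1],[0,0,0.014,0,1],[0,0,0.014,0,1]]
  ]
}}

```text
clock: 16.35
position: [0.5244, -0.2813, 0.1143]
ee_rot: [-0.0, 0.062, 0.998, 0.0]
contact_force: [0.8, 0.5, -0.8]
width: 0.0244
gripper_force: 68.9
```

Call:
{"api": "move_arm", "payload": {
  "deltas": [
    [[0,0,0.003,0,1],[0,0,0.006,0,1],[0,0,0.008,0,1],[0,0,0.01,0,1],[0,0,0.01,0,1]]
  ]
}}

```text
clock: 16.85
position: [0.5244, -0.2813, 0.1062]
ee_rot: [-0.0, 0.062, 0.998, 0.0]
contact_force: [0.8, 1.2, -0.6]
width: 0.0246
gripper_force: 68.9
```

Call:
{"api": "move_arm", "payload": {
  "deltas": [
    [[0,0,0.002,0,1],[0,0,0.004,0,1],[0,0,0.006,0,1],[0,0,0.0075,0,1],[0,0,0.0075,0,1],[0,0,0.0075,0,1],[0,0,0.0075,0,1]]
  ]
}}

```text
clock: 17.55
position: [0.5246, -0.2813, 0.1015]
ee_rot: [0.0, 0.062, 0.998, 0.0]
contact_force: [-0.9, 4.0, 5.1]
width: 0.0245
gripper_force: 69.7
```

```bash
python3 - <<'E'
from h import *
manip.get_image("scene"); s=manip.get_state(); print(s["clock"],s["position"],s["contact_force"],s["moment"],s["gripper_force"])
E
```

```text
17.6 [ 0.52456422 -0.28131492  0.10145971] [-0.67988718  3.16262702  6.32856   ] [ 0.58191485  0.16080478 -0.04439916] 69.68777429312468
```

Call:
{"api": "move_arm", "payload": {
  "deltas": [
    [[0,0,0.0015,0,1],[0,0,0.003,0,1],[0,0,0.003,0,1],[0,0,0.003,0,1],[0,0,0.003,0,1],[0,0,0.003,0,1]]
  ]
}}

```text
clock: 18.2
position: [0.5246, -0.2813, 0.0994]
ee_rot: [0.0, 0.062, 0.998, -0.0]
contact_force: [-1.8, 3.3, 8.1]
width: 0.0248
gripper_force: 69.9
```

```bash
python3 - <<'E'
from h import *
A=manip.get_image("top")[:,:,::-1]; B=manip.get_image("scene")[:,:,::-1]; s=manip.get_state(); print(s["clock"],s["position"],s["contact_force"],s["gripper_force"])
cv2.imwrite("pics/g.png",cv2.resize(B[130:220,225:345],(800,600),interpolation=cv2.INTER_CUBIC))
E
```

```text
18.3 [ 0.52459481 -0.28131388  0.09934641] [-1.38469657  2.74744583  8.11129812] 69.8680854588747
```

View pics/g.png

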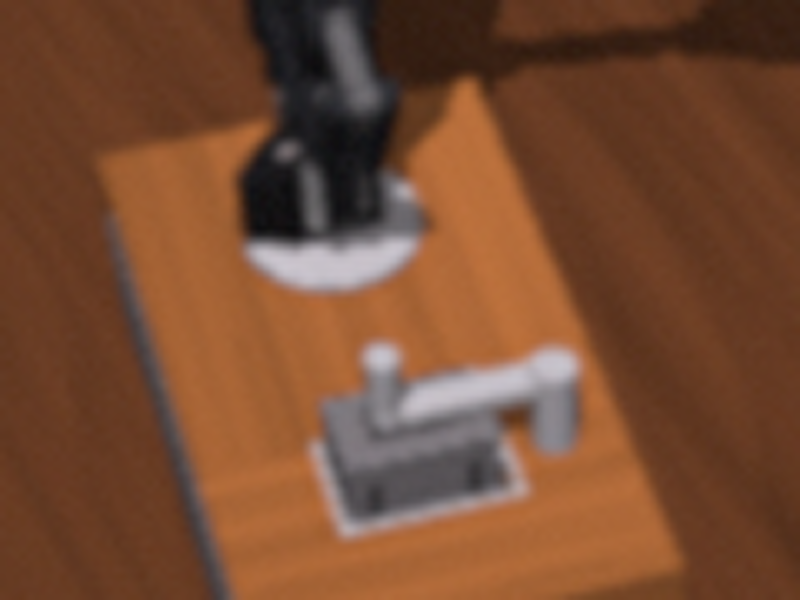

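The knob is low on the dial with its nose toward the mark, and the lever lies over the seated battery. The pressing force of about 8.7 N corresponds to roughly 5 mm of shaft travel, so I'm handing in.

```bash
python3 -c "
from rig import manip
print(manip.sign_off())"
```

```text
the job is handed in; nothing more can be done
None
```

I handed the job in at about 18 s, with no verdict returned: the battery is home in its bay, the lever shut at about 1.57 rad, and the knob on the D-shaft, still held and pressed down about 5 mm by force and height readings.

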